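# Swing the shelf lamp over the round trivet

## Task

Swing the little shelf lamp round on its post until its lamp head hangs over the middle of the round trivet (not the square one), then let go and leave it there. Leave the tongs lying where they are.

Things in the scene. Friction and masses are not known exactly. Their poses are not given: they have to be found in the camera images.
- lamp_arm: Lamp arm: level 12 mm rod ending in a white lamp head (80 mm wide, 115 to 150 mm above the shelf). Turns only about its fixed upright post, about 105 degrees each way from facing the robot; stiff (2 to 3 N at the head) and stays where left. Origin on the post's axis, 120 mm above the shelf; x points along the arm, head centre 170 mm out. Starts within 30 degrees of facing the robot.
- lamp_knob (a point): Upright round steel knob on the middle of the lamp head: 22 mm in diameter, 45 mm tall, from 150 to 195 mm above the shelf. The point is the knob's middle (172.5 mm above the shelf), on the head's vertical axis. Nothing else of the lamp stands higher than 150 mm.
- round_trivet: Round blue silicone trivet, 140 mm in diameter, 10 mm thick, ribbed in rings, fixed on the shelf left or right of the lamp post. Origin: centre of its underside, 160 to 180 mm from the post's axis, so the lamp head's centre can pass within 10 mm of above it. A square trivet (130 mm, same material) on the post's other side is not the target.
- tongs: Loose steel kitchen tongs lying flat at the left: 240 mm long (x axis), 60 mm wide, 18 mm high; origin in the middle of the underside. Not to be disturbed. At the right stands a fixed black drying rack with six upturned shot glasses, 240 x 150 mm, 81 mm high.
Mind the look-alikes: they are no part of the job. What is shaped like the round_trivet but turquoise is not meant.

How it is judged (in metres and radians):
At the end, for the whole second after the job is handed in: The middle of the lamp head is within 30 mm, seen from above, of the middle of the round trivet, and the arm is at rest (below 0.05 rad/s) (horizontal distance between lamp_knob and round_trivet below 0.03 m and angular speed of lamp_arm below 0.05 rad/s); the robot touches nothing.
It fails at once if the tongs are moved by more than 20 mm (distance of tongs from where it was at the start of the episode above 0.02 m).
It also fails if it takes over 38 s, if anything falls off the work surface, if the arm or the gripper's body presses on something with over 40 N, if the wrist force passes 120 N, or if a joint passes its speed limit or range.

## Robot

A 6-joint arm with a two-finger parallel gripper is mounted at the origin on the work surface. World frame = base frame: x ahead of the robot, y to its left, z up, the work surface at z = 0. Lengths are in mm, angles in rad, forces in N, time in s.
With the tool pointing down it reaches from about 350 to 875 mm from the base axis. Payload 4.2 kg.
Tool frame: the origin (TCP) lies at the very end of the fingers, on their centre line; the grasp point (between the pads) lies arm.hold_point_z behind it (arm.hold_point_z is the distance from the TCP to the grasp point, in mm); y points along the fingers, x is the direction in which the jaws open and shut, and the axes are right-handed (so a half turn about y gives the same grasp; the last joint's range is limited). The gripper opens to 85 mm and grips with 20 to 120 N. Pads are 22 mm wide; open, the fingers measure 114 mm over their backs; the gripper's body (76 mm by 85 mm) begins 54 mm behind the grasp point. The pads swing forward as they close: fully open they stand 13 mm farther back than shut.
Start: joints at [0.259, 0.385, 0.008, 0, -1.194, -0.259], TCP at [624.979, 0.025, 231.312] pointing down, gripper open.
Joint ranges: [-3.14, 3.14], [-1.21, 2.06], [-1.07, 1.41], [-3.16, 2.05], [-2.99, -0.16], [-3.1, 3.1]. Speed limits (rad/s): [2.79, 2.79, 3.14, 3.14, 3.14, 3.14].

## Interface

Orientations are given as a unit quaternion [x, y, z, w].
In Python, from bench import arm gives the robot as it stands.
- The arm moves only by the shell command python3 -m creep 'ROWS'. ROWS is JSON, a list of rows, each a list of 3 entries, a list of its own where there are three numbers: the shift along the world's x, y, z in mm, then the turn, a rotation vector about the world's x, y, z in rad, then the gripper command: -1 is shut, 1 is fully open, values between are in proportion. In form: [[[dx, dy, dz], [wx, wy, wz], jaw], ...]. A call has 1 to 12 rows; each row is the pose to reach, as a shift and turn from the pose commanded when the call began; what a row does not reach only later rows make up. A row lasts 1/12 s, in which the tool goes at most 41.7 mm and 7.16 degrees, less where a joint would pass 70% of its speed; a pose out of reach is approached as far as the arm can. A call with a gripper value outside its range is refused whole. The fingers move at their own pace and stop on an object; the grip force is fixed at half the most. Time passes only in rows, so rows that repeat a pose let the fingers close. It gives the time, the measured TCP pose, the force and the opening at its end, in the units of the state.
- arm.read_state(): the state, without advancing time (a new reading comes with each control period).
- arm.get_image(name): name is "scene" or "side" or "wrist"; returns (picture, depth): 420x560x3 uint8, red, green, blue; 420x560 float32, mm along the optical axis (not along the pixel's ray), 0 where there is no reading.
- arm.camera_params(name): a dict with "camera_matrix" (3x3 intrinsics, pixels), "k1" (the pictures are not rectified: a ray, as slopes to the right and down, at radius r is drawn at 1 + k1 r^2 times it, then the intrinsics apply), "extrinsics" (4x4, takes a point from world to camera coordinates); the wrist camera has in their place "T_tool_cam" (4x4, takes a point from camera to tool coordinates, whose origin is the TCP and whose axes are the tool frame's). Camera axes: x right, y down, z forward; pixel columns grow to the right and rows downward; lengths in mm; the calibration is good to about 2 mm. A picture is of the moment at which its call begins: read the wrist's pose just before it. camera_params takes no time and is no camera call.
- arm.job_done(): hands the job in, once; it reports no verdict.
The state is a dict: "clock": time; "joints": joint angles; "joint_vel": joint speeds; "joint_efforts": joint torques, N m; "position": TCP position; "ee_rot": TCP orientation; "contact_force": force on the tool from outside, world axes, zero at the start; "wrist_torque": the same for the moment, N m; "gripper_width": finger opening in mm.
Only numpy, scipy, OpenCV 4.12 (cv2) and the standard library are available. Lean on these libraries where they do the work, as an engineer would, in place of code of your own. Each camera call takes 0.05 s, during which the arm holds its last target.

## Working session

There is one attempt and no reset: what is moved stays moved. The work goes in short steps, Python scripts to look and compute and a shell command to move; the robot and the scene stay as the last step left them, time stands still between calls to the robot, and variables do not carry over. Pictures are saved under pics/ and viewed, and the job is handed in when it is done.

```bash
ls; mkdir -p pics; cat > h.py <<'E'
import numpy as np, cv2
from bench import arm
from scipy.spatial.transform import Rotation as R
def snap(name,fn):
    s=arm.read_state(); im,d=arm.get_image(name)
    cv2.imwrite(f'pics/{fn}.png',im[:,:,::-1]); np.savez(f'pics/{fn}.npz',im=im,d=d,p=s['position'],q=s['ee_rot'])
def pt(name,fn,u,v,z=None):
    """world point of pixel; z given -> intersect with plane z, else depth"""
    f=np.load(f'pics/{fn}.npz'); P=arm.camera_params(name); K=np.array(P['camera_matrix'])
    k1=P['k1']
    D=np.array([k1,0,0,0,0],float)
    n=cv2.undistortPoints(np.array([[[u,v]]],float),K,D)[0,0]
    if 'extrinsics' in P: T=np.linalg.inv(np.array(P['extrinsics']))
    else:
        W=np.eye(4);W[:3,:3]=R.from_quat(f['q']).as_matrix();W[:3,3]=f['p'];T=W@np.array(P['T_tool_cam'])
    r=T[:3,:3]@np.array([n[0],n[1],1]);o=T[:3,3]
    if z is None:
        return o+r*float(f['d'][int(round(v)),int(round(u))])
    return o+r*(z-o[2])/r[2]
E
python3 - <<'E'
from h import *
print(arm.read_state())
print(arm.hold_point_z)
snap('scene','s0');snap('side','d0')
E
```

```text
pics
{'clock': 0.0, 'joints': array([ 2.58629203e-01,  3.85554229e-01,  6.64143186e-03, -5.36067117e-04,
       -1.19400989e+00, -2.58610920e-01]), 'joint_vel': array([-2.33367214e-04,  4.35315713e-07, -1.33747029e-03,  9.59079013e-04,
        4.82397780e-04, -5.26654648e-04]), 'joint_efforts': array([-9.55001960e-04, -3.92286408e+01,  1.88399577e+01,  4.18616563e+00,
       -4.72148502e-03,  8.27910434e-07]), 'position': array([6.24414372e+02, 4.74577477e-02, 2.30223603e+02]), 'ee_rot': array([ 0.00070838, -0.70708439,  0.70712832,  0.00083529]), 'contact_force': array([ 0.46951647, -0.22657227, -0.61418787]), 'wrist_torque': array([ 0.01915923, -0.0592684 ,  0.00355035]), 'gripper_width': 85.25898313388156}
18.700000000000003
```

View pics/s0.png

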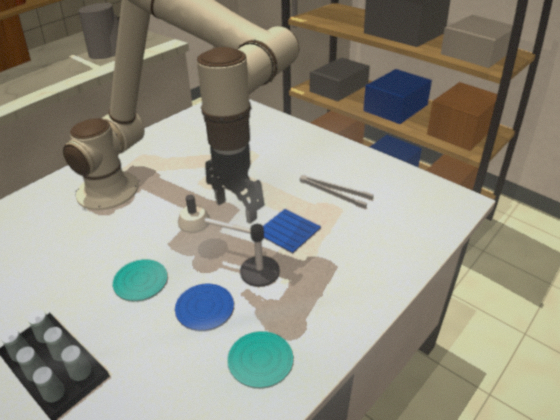

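View pics/d0.png

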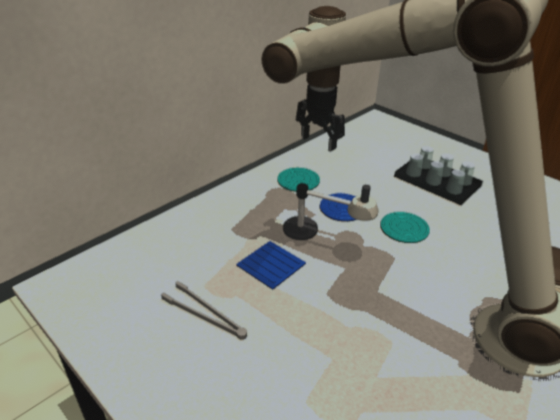

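Scene view: the candidates are a blue disc at (205,306), turquoise discs at (140,280) and (261,358), and a blue square at (291,229). The round blue one at (205,306) fits the description. The knob is at about (192,203), the post base at (260,270) and the tongs at (336,190). I'll confirm with an enlarged crop and measure.

```bash
python3 - <<'E'
from h import *
a=cv2.imread('pics/s0.png'); cv2.imwrite('pics/s0c.png',cv2.resize(a[170:340,110:330],None,fx=3.4,fy=3.4,interpolation=cv2.INTER_CUBIC))
b=cv2.imread('pics/d0.png'); cv2.imwrite('pics/d0c.png',cv2.resize(b[150:290,230:430],None,fx=4,fy=4,interpolation=cv2.INTER_CUBIC))
for fn,n,im in(('s0','scene',a),('d0','side',b)):
    hsv=cv2.cvtColor(im,cv2.COLOR_BGR2HSV)
    m=cv2.inRange(hsv,(106,130,60),(125,255,255))
    k,l,st,c=cv2.connectedComponentsWithStats(m)
    for i in range(1,k):
        if st[i,4]>150: print(n,st[i],c[i],pt(n,fn,*c[i],z=10).round(1),pt(n,fn,*c[i]).round(1))
E
```

```text
scene [ 366   70   64   53 2163] [398.85067037  94.259362  ] [ 348.1 1173.8   10. ] [ 260.6 1341.6  -76. ]
scene [ 264  210   55   42 1323] [288.62358277 230.07105064] [567.  226.6  10. ] [565.5 228.2   8.1]
scene [ 176  284   57   43 1897] [203.69583553 305.1960991 ] [ 593.7 -102.3   10. ] [ 595.5 -103.4   12.5]
side [320 199  34  22 445] [335.20898876 210.02022472] [590.9 -64.   10. ] [592.6 -66.4   7.9]
side [ 238  242   67   46 1640] [270.93292683 264.25914634] [553.9 238.7  10. ] [557.  235.6   6. ]
```

View pics/s0c.png

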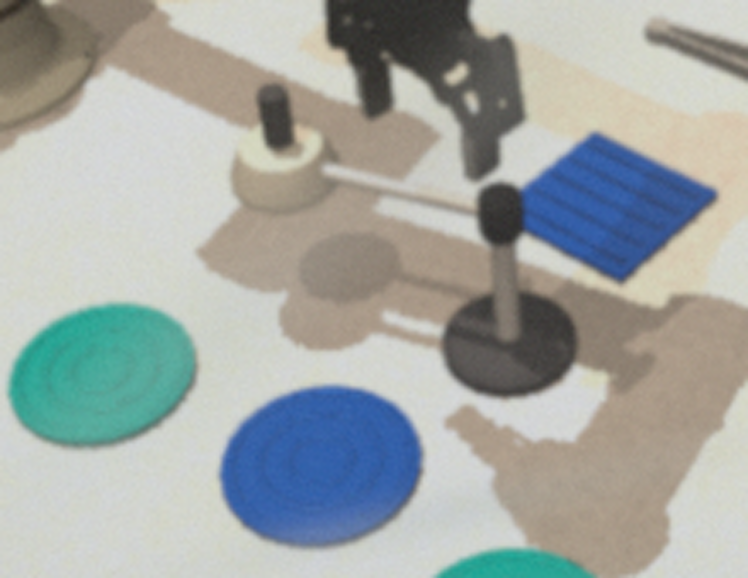

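View pics/d0c.png

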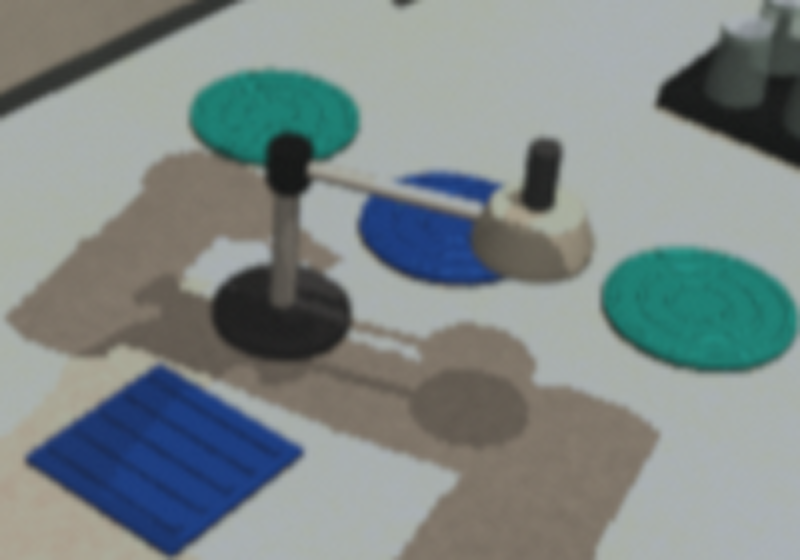

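```bash
python3 - <<'E'
from h import *
S=lambda x,y:(110+x/3.4,170+y/3.4); D=lambda x,y:(230+x/4,150+y/4)
for n,fn,c,z in [('scene','s0',S(272,91),195),('scene','s0',S(279,150),150),('scene','s0',S(276,120),172.5),('side','d0',D(546,145),195),('side','d0',D(539,207),150),('side','d0',D(542.5,176),172.5),
 ('scene','s0',S(508,337),5),('side','d0',D(283,305),5),('scene','s0',S(501,213),120),('side','d0',D(289,165),120),('scene','s0',S(321,464),10)]:
    print(n,np.round(c,1),z,pt(n,fn,*c,z=z).round(1),pt(n,fn,*c).round(1))
E
```

```text
scene [190.  196.8] 195 [452.9   6.2 195. ] [453.3   6.  195.3]
scene [192.1 214.1] 150 [459.7  -0.9 150. ] [460.9  -1.7 151.1]
scene [191.2 205.3] 172.5 [455.9   3.4 172.5] [462.4  -0.9 178.4]
side [366.5 186.2] 195 [450.9   6.4 195. ] [451.7   5.1 194. ]
side [364.8 201.8] 150 [447.8   8.8 150. ] [445.6  12.2 152.8]
side [365.6 194. ] 172.5 [449.6   7.3 172.5] [445.1  14.4 178.1]
scene [259.4 269.1] 5 [606.2  71.3   5. ] [617.6  60.7  21. ]
side [300.8 226.2] 5 [612.8  62.4   5. ] [602.4  74.3  17.4]
scene [257.4 232.6] 120 [600.9  77.9 120. ] [623.1  57.1 146.9]
side [302.2 191.2] 120 [619.5  56.7 120. ] [600.7  78.3 139.4]
scene [204.4 306.5] 10 [ 597.8 -103.7   10. ] [ 597.5 -103.5    9.6]
```

The enlarged crops confirm the target: the round blue ringed disc at scene (204,306). The discs at (140,280) and (261,358) are turquoise. The geometry agrees:

| Point | Position (mm) | Check |
|---|---|---|
| Knob | ≈ (453,5) | – |
| Post | ≈ (611,67) | 169 mm from the knob (170 stated) |
| Trivet | ≈ (596,-103) | 170 mm from the post (160–180 stated) |

The arm's direction goes from about -158° to -95°, so +64° about z. I'll move above the knob with the jaw axis along the tangent, which takes a turn of about -68°.

```bash
python3 -m creep '[[[-60,2,5],[0,0,-0.12],1],[[-100,4,5],[0,0,-0.24],1],[[-140,5,5],[0,0,-0.36],1],[[-172,5,5],[0,0,-0.48],1],[[-172,5,5],[0,0,-0.6],1],[[-172,5,5],[0,0,-0.72],1],[[-172,5,5],[0,0,-0.84],1],[[-172,5,5],[0,0,-0.96],1],[[-172,5,5],[0,0,-1.08],1],[[-172,5,5],[0,0,-1.19],1],[[-172,5,5],[0,0,-1.19],1],[[-172,5,5],[0,0,-1.19],1]]'
python3 - <<'E'
from h import *
s=arm.read_state();print(s['position'],R.from_quat(s['ee_rot']).as_matrix().round(2),s['joints'].round(2),s['clock'])
snap('wrist','w1');snap('side','d1')
E
```

```text
clock: 1.1
position: [452.7, 5.0, 236.0]
ee_rot: [-0.395, -0.586, 0.586, 0.396]
contact_force: [0.1, -0.5, 0.4]
gripper_width: 85.6
[452.73294727   4.97512579 236.04893539] [[-0.37 -0.   -0.93]
 [ 0.93 -0.   -0.37]
 [ 0.   -1.    0.  ]] [ 0.37  0.08 -0.38 -0.   -1.1  -1.56] 1.1
```

View pics/w1.png

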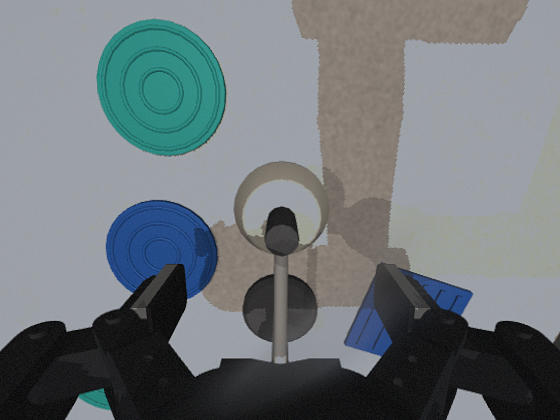

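View pics/d1.png

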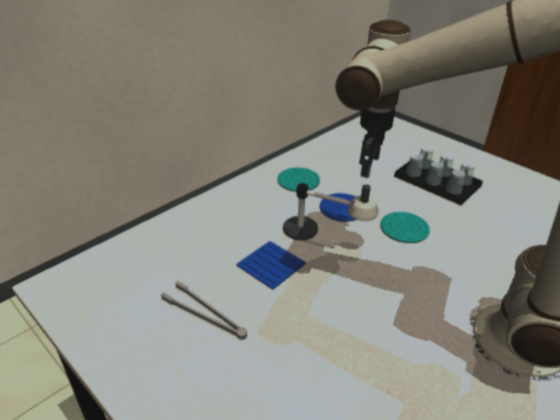

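Wrist view: the knob is centred between the pads, with its top at about (282,239) and its base at about (281,212). The arm rod runs straight down the picture. The ringed blue trivet is at about (161,250), and the post cap is hidden below the gripper. I'll check these with the calibration.

```bash
python3 - <<'E'
from h import *
for c,z in [((282,239),195),((281.5,213),150),((280,208),150),((161,250),10),((162,91),10),((280,308),5)]:
    print(c,z,pt('wrist','w1',*c,z=z).round(1),pt('wrist','w1',*c).round(1))
# trivet ellipse fit
im=np.load('pics/w1.npz')['im']; hsv=cv2.cvtColor(im,cv2.COLOR_RGB2HSV)
m=cv2.inRange(hsv,(106,120,40),(125,255,255)); m[:,230:]=0
cs,_=cv2.findContours(m,cv2.RETR_EXTERNAL,cv2.CHAIN_APPROX_NONE); c=max(cs,key=cv2.contourArea)[:,0]
p=np.array([pt('wrist','w1',*q,z=10)[:2] for q in c.astype(float)])
from scipy.optimize import least_squares
f=least_squares(lambda x:np.hypot(*(p-x[:2]).T)-x[2],[596,-103,70],loss='soft_l1'); print(f.x)
E
```

```text
(282, 239) 195 [453.5   5.9 195. ] [453.4   5.8 195.4]
(281.5, 213) 150 [450.1   4.3 150. ] [444.8   2.1 169.7]
(280, 208) 150 [446.9   1.8 150. ] [445.3   1.2 156.4]
(161, 250) 10 [ 588.3 -101.5   10. ] [ 589.1 -101.9    8.5]
(162, 91) 10 [ 408.1 -152.2   10. ] [ 408.1 -152.5    9.1]
(280, 308) 5 [612.1  68.5   5. ] [533.3  36.7 137.2]
[ 590.43546937 -100.20352433   67.09306251]
```

The measurements agree to a few mm: knob (453.5,5.5), post (611,68), trivet ≈ (593,-102). Next I'll descend to TCP z≈163 and close.

```bash
python3 -m creep '[[[0,0,-25],[0,0,0],1],[[0,0,-50],[0,0,0],1],[[0,0,-65],[0,0,0],1],[[0,0,-73],[0,0,0],1],[[0,0,-73],[0,0,0],0],[[0,0,-73],[0,0,0],-1],[[0,0,-73],[0,0,0],-1],[[0,0,-73],[0,0,0],-1],[[0,0,-73],[0,0,0],-1],[[0,0,-73],[0,0,0],-1],[[0,0,-73],[0,0,0],-1],[[0,0,-73],[0,0,0],-1]]'
python3 - <<'E'
from h import *
snap('side','d2')
a=cv2.imread('pics/d2.png');cv2.imwrite('pics/d2c.png',cv2.resize(a[120:260,270:450],None,fx=4,fy=4))
# arc plan
P=np.array([611,68.]);a0=np.radians(-158.4);k0=P+170*np.array([np.cos(a0),np.sin(a0)])
for t in np.linspace(0,1.09,13)[1:]: print((P+170*np.array([np.cos(a0+t),np.sin(a0+t)])-k0).round(1),round(t,2))
E
```

```text
clock: 2.2
position: [453.5, 5.2, 164.3]
ee_rot: [0.397, 0.586, -0.585, -0.396]
contact_force: [-1.8, 0.2, 6.4]
gripper_width: 20.7
[  6.3 -14.1] 0.09
[ 13.9 -27.5] 0.18
[ 22.7 -40.2] 0.27
[ 32.6 -52.1] 0.36
[ 43.5 -63. ] 0.45
[ 55.3 -72.9] 0.55
[ 68.1 -81.6] 0.64
[ 81.5 -89.2] 0.73
[ 95.6 -95.5] 0.82
[ 110.2 -100.5] 0.91
[ 125.2 -104.2] 1.0
[ 140.4 -106.5] 1.09
```

View pics/d2c.png

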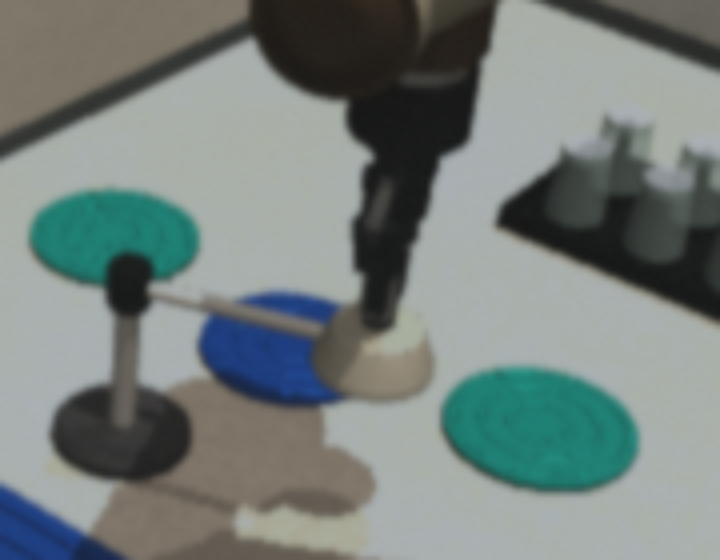

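The gripper has closed on the knob at 20.7 mm (22 mm expected), with low forces. The crop shows the knob between the pads at about (380,305) and the head intact. First half of the arc, slowly.

```bash
python3 -m creep '[[[3,-7,0],[0,0,0.05],-1],[[6.3,-14.1,0],[0,0,0.09],-1],[[10,-21,0],[0,0,0.14],-1],[[13.9,-27.5,0],[0,0,0.18],-1],[[18.2,-34,0],[0,0,0.23],-1],[[22.7,-40.2,0],[0,0,0.27],-1],[[27.5,-46.3,0],[0,0,0.32],-1],[[32.6,-52.1,0],[0,0,0.36],-1],[[38,-57.7,0],[0,0,0.41],-1],[[43.5,-63,0],[0,0,0.45],-1],[[49.3,-68,0],[0,0,0.5],-1],[[55.3,-72.9,0],[0,0,0.55],-1]]'
python3 - <<'E'
from h import *
s=arm.read_state();print(s['position'],s['contact_force'],s['wrist_torque'],s['joints'].round(2))
snap('scene','s3')
E
```

```text
clock: 3.25
position: [509.4, -67.7, 164.4]
ee_rot: [0.222, 0.672, -0.671, -0.221]
contact_force: [0.4, 3.3, 4.9]
gripper_width: 20.5
[509.37485985 -67.6571636  164.40450205] [0.38493925 3.33481011 4.9117897 ] [ 0.90433857  0.15510421 -0.15803813] [ 0.18  0.26 -0.36 -0.   -0.95 -0.82]
```

View pics/s3.png

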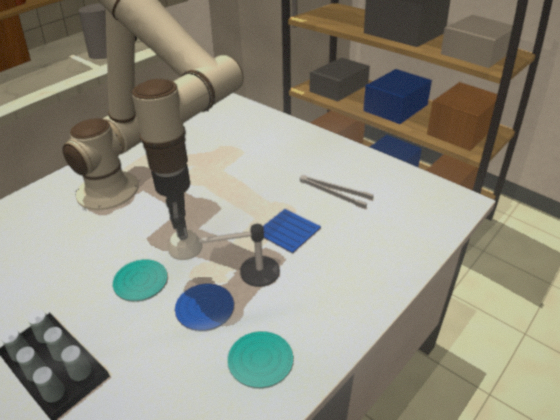

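The head, now at about (185,244), follows the gripper; forces are about 3 N sideways as expected, and the tongs are still at (336,190). Second half.

```bash
python3 -m creep '[[[6.3,-4.5,0],[0,0,0.05],-1],[[12.8,-8.7,0],[0,0,0.09],-1],[[19.4,-12.6,0],[0,0,0.14],-1],[[26.2,-16.3,0],[0,0,0.18],-1],[[33.2,-19.6,0],[0,0,0.23],-1],[[40.3,-22.6,0],[0,0,0.27],-1],[[47.5,-25.3,0],[0,0,0.32],-1],[[54.9,-27.6,0],[0,0,0.36],-1],[[62.4,-29.6,0],[0,0,0.41],-1],[[69.9,-31.3,0],[0,0,0.45],-1],[[77.5,-32.6,0],[0,0,0.5],-1],[[84.5,-33.6,0],[0,0,0.54],-1]]'
python3 -m creep '[[[0,0,0],[0,0,0],-1],[[0,0,0],[0,0,0],-1]]'
python3 - <<'E'
from h import *
snap('scene','s4');snap('side','d4')
a=cv2.imread('pics/s4.png');b=cv2.imread('pics/d4.png')
cv2.imwrite('pics/c4.png',np.hstack([cv2.resize(a[210:340,140:290],None,fx=2.6,fy=2.6),cv2.resize(b[150:280,260:410],None,fx=2.6,fy=2.6)]))
E
```

```text
clock: 4.3
position: [593.5, -100.8, 164.4]
ee_rot: [0.035, 0.707, -0.706, -0.034]
contact_force: [-1.4, 4.8, 5.9]
gripper_width: 20.3
clock: 4.47
position: [594.6, -100.9, 164.4]
ee_rot: [0.037, 0.706, -0.706, -0.034]
contact_force: [2.7, 2.0, 5.4]
gripper_width: 20.3
```

View pics/c4.png

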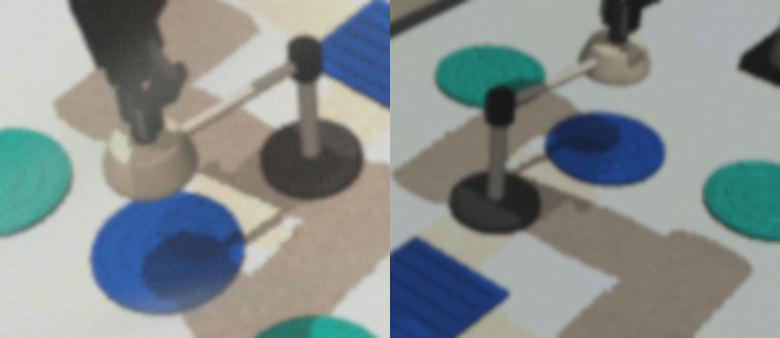

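Head at (150,160) in the scene crop. The trivet is now unobstructed in the side crop at (605,148), so I'll refit its centre from both views.

```bash
python3 - <<'E'
from h import *
from scipy.optimize import least_squares
for n,fn,roi in (('scene','s0',(170,240,280,335)),('side','d4',(310,375,185,230)),('scene','s4',(170,240,278,335))):
    im=np.load(f'pics/{fn}.npz')['im']; hsv=cv2.cvtColor(cv2.medianBlur(im,3),cv2.COLOR_RGB2HSV)
    m=cv2.inRange(hsv,(104,110,20),(128,255,255)); k=np.zeros_like(m);k[roi[2]:roi[3],roi[0]:roi[1]]=255;m&=k
    cs,_=cv2.findContours(m,cv2.RETR_EXTERNAL,cv2.CHAIN_APPROX_NONE); c=cv2.convexHull(max(cs,key=cv2.contourArea))[:,0]
    p=np.array([pt(n,fn,*q,z=8)[:2] for q in c.astype(float)])
    f=least_squares(lambda x:np.hypot(*(p-x[:2]).T)-x[2],[596,-103,70],loss='soft_l1'); print(n,f.x.round(1))
E
```

```text
scene [ 592.6 -101.3   67.6]
side [589.3 -96.4  68.5]
scene [ 592.4 -101.3   67.4]
```

The trivet centre is (589–593, -96 to -101) and the knob is at (594.6,-100.9), about 3 mm off. Now I'll release and rise straight up.

```bash
python3 -m creep '[[[0,0,0],[0,0,0],0],[[0,0,0],[0,0,0],1],[[0,0,0],[0,0,0],1],[[0,0,0],[0,0,0],1],[[0,0,0],[0,0,0],1],[[0,0,0],[0,0,0],1],[[0,0,0],[0,0,0],1],[[0,0,20],[0,0,0],1],[[0,0,40],[0,0,0],1],[[0,0,65],[0,0,0],1],[[0,0,90],[0,0,0],1],[[0,0,90],[0,0,0],1]]'
python3 - <<'E'
from h import *
snap('scene','s5');snap('side','d5');snap('wrist','w5')
print(arm.read_state()['contact_force'])
a=cv2.imread('pics/s5.png');b=cv2.imread('pics/d5.png');w=cv2.imread('pics/w5.png')
cv2.imwrite('pics/c5.png',np.hstack([cv2.resize(a[190:340,140:290],(390,390)),cv2.resize(b[130:280,260:410],(390,390))]))
E
```

```text
clock: 5.57
position: [595.5, -102.0, 259.5]
ee_rot: [-0.039, -0.706, 0.707, 0.031]
contact_force: [0.6, -0.3, 1.3]
gripper_width: 85.2
[-0.3290392  -0.03547657 -0.85357035]
```

View pics/c5.png

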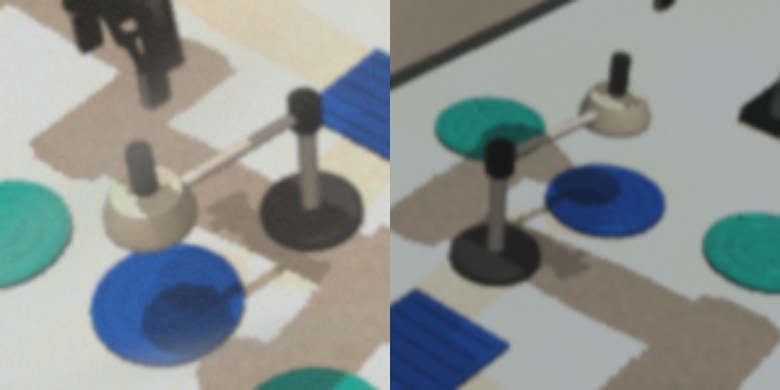

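View pics/w5.png

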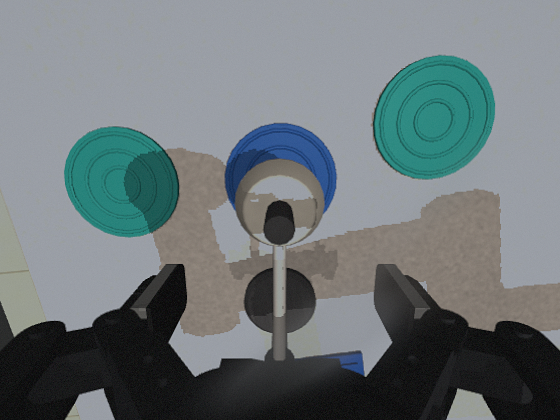

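View pics/s5.png

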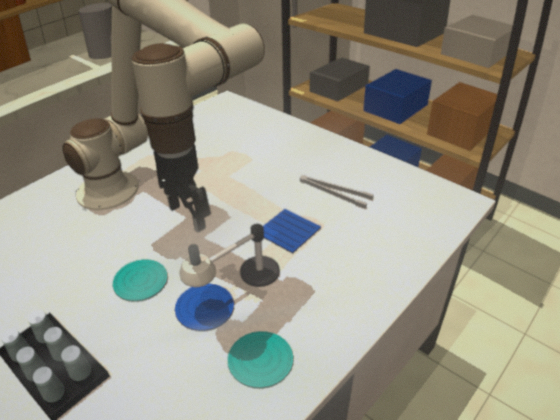

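The gripper is clear and the knob stands free. Knob top: scene (193.5,247), side (349,152), wrist (280,229). Tongs unchanged. Final distance check.

```bash
python3 - <<'E'
from h import *
for n,fn,c in (('scene','s5',(193.5,246.9)),('side','d5',(348.8,152.5)),('wrist','w5',(279.5,229))):
    p=pt(n,fn,*c,z=195);print(n,p.round(1),pt(n,fn,*c).round(1),np.hypot(*(p[:2]-[591.5,-100])).round(1))
a=np.load('pics/s0.npz')['im'].astype(int);b=np.load('pics/s5.npz')['im'].astype(int)
print('tongs diff',np.abs(a-b)[170:212,298:378].mean(), 'elsewhere', np.abs(a-b)[380:415,150:220].mean())
s=arm.read_state();print(s['clock'],s['contact_force'].round(2))
arm.job_done()
E
```

```text
scene [593.8 -99.7 195. ] [ 595.4 -100.7  196.7] 2.3
side [588.  -94.8 195. ] [588.9 -96.2 194.1] 6.3
wrist [ 594.8 -102.   195. ] [ 594.8 -102.4  196.2] 3.9
tongs diff 3.0624007936507938 elsewhere 1.6714285714285715
5.7167 [-0.33 -0.04 -0.85]
the job is handed in; nothing more can be done
```

I gripped the lamp's knob, swung the arm about 62° round its post until the head hung over the round blue trivet, then let go and rose clear. I handed the job in at 5.7 s.

- **Position:** my last three camera views put the knob 2 to 6 mm from the trivet centre, against the 30 mm allowed. The side camera reads about 6 mm different from the other two, for both the knob and the trivet.
- **Contact and tongs:** the gripper was open and about 65 mm above the knob, with the contact force near zero. The tongs look unmoved at the same pixels; the image there changed a little more than a plain patch of table (mean difference 3.1 against 1.7), and I did not measure their position.
- **Not measured:** I did not measure the lamp arm's angular speed. The head was where I had released it.

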